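# Clip the box spanners onto the storage rail in size order

### The job

Put the pressure vessel's three double-ended box spanners away: press each one down by its shank into a spring clip of the storage rail until it clicks fully home. They go in size order, the smallest in the clip next to the hanging eye, the medium one in the middle and the largest at the far end; leave the other things on the bench where they are.

Things in the scene. Friction and masses are not known exactly. Their poses are not given: they have to be found in the camera images.
- rail: Aluminium storage rail fixed to the bench: two parallel bars 12 mm high along its y, centre lines 52 mm apart, nothing between them above the bench; 236 mm long, 64 mm deep. Three identical spring clips 72 mm apart stand along it. Origin: centre of its underside, on the bench. y runs towards the end with the hanging eye (flat steel ring 32 mm across), x as a clipped spanner lies, z up.
- clip1 (a point): Seat of the clip nearest the eye: where the middle of a fully home shank lies, 36 mm above the bench. Axes as the rail's. Each clip has two pairs of sprung steel jaws at x = +26 and -26 mm, each 8 mm wide; the fingers have 44 mm free between the pairs, down to the bench. Flared mouth 20 mm wide at the top, 53 mm above the bench, narrowing to sprung lips 8 mm apart at 41 mm.
- clip2 (a point): Seat of the middle clip, as clip1. In every clip, a 12 mm shank laid level in the mouth rests on the flares about 10 mm too high; pushed straight down with about 10 N it spreads the lips, clicks past them and is then held down on its seat. The flares centre a shank that is a few mm off.
- clip3 (a point): Seat of the clip farthest from the eye, as clip1. The heads of a clipped spanner hang clear outside the jaws (the shank may slide up to 12 mm either way).
- small_mid (a point): Centre of the small double-ended box spanner, on the axis of its shank, half-way along and half-way up. Plain steel, about 80 g, 120 mm long along its x axis: a round shank 12 mm in diameter with 84 mm free between two equal hexagon heads, each 18 mm long and 18 mm across flats. Either way round is the same. It lies on flats of its heads, shank level, axis 9 mm above the bench.
- medium_mid (a point): Centre of the medium double-ended box spanner, on the axis of its shank, half-way along and half-way up. Plain steel, about 120 g, 132 mm long along its x axis: a round shank 12 mm in diameter with 84 mm free between two equal hexagon heads, each 24 mm long and 24 mm across flats. Either way round is the same. It lies on flats of its heads, shank level, axis 12 mm above the bench.
- large_mid (a point): Centre of the large double-ended box spanner, on the axis of its shank, half-way along and half-way up. Plain steel, about 180 g, 144 mm long along its x axis: a round shank 12 mm in diameter with 84 mm free between two equal hexagon heads, each 30 mm long and 30 mm across flats. Either way round is the same. It lies on flats of its heads, shank level, axis 15 mm above the bench.
- wrench: Bystander: open-ended wrench, 150 mm, lying flat. Loose; to be left alone. Origin at its underside.
- screwdriver: Bystander: screwdriver, 160 mm, black handle, lying flat. Loose; to be left alone. Origin at its underside.
- gland_nut: Bystander: brass ring nut, 38 mm across, 16 mm high, lying flat. Loose; to be left alone. Origin at its underside.
- jar: Bystander: small glass jar, 52 mm across, 60 mm high. Loose; to be left alone. Origin at its underside.
- beaker: Bystander: clear plastic beaker, 66 mm across, 85 mm high. Loose; to be left alone. Origin at its underside.
- bottle: Bystander: white plastic bottle, 60 mm across, 130 mm high. Loose; to be left alone. Origin at its underside.
Mind the look-alikes: they are no part of the job. Leave any yellow look-alike of the part that bears medium_mid alone.

How it is judged:
By the outcome, as a careful person would: the job done as asked, in the order asked, and still so for the second after the job is handed in, with the robot touching nothing.
It also fails if it takes over 72 s, if anything falls off the work surface, if the arm or the gripper's body presses on something with over 40 N, if the wrist force passes 120 N, or if a joint passes its speed limit or range.

### The arm

A 6-joint arm with a two-finger parallel gripper is mounted at the origin on the work surface. World frame = base frame: x ahead of the robot, y to its left, z up, the work surface at z = 0. Lengths are in mm, angles in rad, forces in N, time in s.
With the tool pointing down it reaches from about 350 to 975 mm from the base axis. Payload 7.1 kg.
Tool frame: the origin (TCP) lies on the mounting face of the last link; the fingertips stand 182 mm ahead of it and the grasp point (between the pads) lies 163 mm ahead of it (ctrl.tip_reach is the distance from the TCP to the fingertips, in mm); z points along the fingers, y is the direction in which the jaws open and shut (so a half turn about z gives the same grasp; the last joint's range is limited). The gripper opens to 88 mm and grips with 3 to 60 N. Pads are 20 mm wide; open, the fingers measure 115 mm over their backs; the gripper's body (75 mm by 178 mm) begins 61 mm behind the grasp point.
Start: joints at [1.129, 0.423, 1.63, -0, 1.089, -0.019], TCP at [256.415, 569.963, 404.675] pointing down, gripper open.
Joint ranges: [-3, 3], [-0.9, 2.11], [0.09, 2.58], [-1.31, 4.45], [0.11, 2.69], [-2.54, 2.54]. Speed limits (rad/s): [2.39, 2.39, 3.01, 3.14, 3.14, 3.14].

### API

Orientations are given as a rotation vector (axis times angle).
In Python, from workcell import ctrl gives the robot as it stands.
- The arm moves only by the tool jog_arm, never from a script. Its argument "steps" is a list that holds one entry, the list of rows, each a list of 7 numbers: the shift along the tool's x, y, z in m, then the turn, a rotation vector about the tool's x, y, z in degrees, then the gripper's target within -1 to 1 (shut at 1, half-way at 0, fully open at -1). A call has 1 to 20 rows; each row shifts and turns the commanded pose from where the row before left it, along the tool's axes as they then stand; what a row does not reach is not made up. A row lasts 1/12 s, in which the tool goes at most 41.7 mm and 7.16 degrees, less where a joint would pass 70% of its speed; a pose out of reach is approached as far as the arm can. A call is refused whole if a number of a shift passes 0.0417 or a number of a turn 7.16, either way. A call with a gripper value outside its range is refused whole. The fingers move at their own pace and stop on an object; the grip force is fixed at half the most. Time passes only in rows, so rows that do not move let the fingers close. It gives the time, the measured TCP pose, the force and the opening at its end, in the units of the state.
- ctrl.get_obs(): the state, without advancing time (a new reading comes with each control period).
- ctrl.get_image(name): name is "scene" or "top" or "wrist"; returns the picture (420x560x3 uint8, red, green, blue); there is no depth.
- ctrl.camera_info(name): a dict with "fx", "fy", "cx", "cy" (pixels), "dist" ([k1, k2, p1, p2, k3] as OpenCV has them; the pictures are not rectified), "origin" and "attitude" of the camera in the world; the wrist camera has in their place "T_tool_cam" (4x4, takes a point from camera to tool coordinates, whose origin is the TCP and whose axes are the flange's). Camera axes: x right, y down, z forward; pixel columns grow to the right and rows downward; lengths in mm; the calibration is good to about 2 mm. A picture is of the moment at which its call begins: read the wrist's pose just before it. camera_info takes no time and is no camera call.
- ctrl.close_job(): hands the job in, once; it reports no verdict.
Trained networks look in the newest picture that a camera, given by its name, has taken for a name from the list of things; names that differ only in an ending like _2 or _b are one class to them, and where a whole thing is asked for, a point or a joint stands for the part that bears it (a point fixed in the world has none). Each returns a list of dicts, best first, with "p" (0 to 1); they miss things now and then, are a little off and sometimes report something else, mostly with a low value. They report only what shows in the picture. A call takes as long as a camera call. They do not tell look-alikes from the thing itself.
- ctrl.look_for(thing, camera): "bbox" ([left, top, right, bottom] in pixels, round what is visible of it).
- ctrl.trace(thing, camera): "pixels" (420x560 bool, what is visible of it) and "bbox" ([left, top, right, bottom] in pixels, round what is visible of it).
- ctrl.landmark_of(thing, camera): "uv" ([column, row] in pixels: a listed point, or the origin of a listed thing).
The state is a dict: "t": time; "qpos": joint angles; "qvel": joint speeds; "joint_torque": joint torques, N m; "ee_pos": TCP position; "orientation": TCP orientation; "ft_force": force on the tool from outside, world axes, zero at the start; "moment": the same for the moment, N m; "width": finger opening in mm.
Only numpy, scipy, OpenCV 4.12 (cv2) and the standard library are available. Lean on these libraries where they do the work, as an engineer would, in place of code of your own. Each camera call takes 0.05 s, during which the arm holds its last target.

## Working session

There is one attempt and no reset: what is moved stays moved. The work goes in short steps, Python scripts to look and compute and a tool call to move; the robot and the scene stay as the last step left them, time stands still between calls to the robot, and variables do not carry over. Pictures are saved under pics/ and viewed, and the job is handed in when it is done.

Besides the shell and the picture viewer there is one more tool, called as name(argument=value, ...), one argument or row to a line, values as JSON. jog_arm: Moves the arm, as the interface text tells. Its arguments: {"type":"object","properties":{"steps":{"type":"array"}},"required":["steps"]}

```bash
mkdir -p pics; ls
python3 - <<'E'
from workcell import ctrl
import cv2
for n in ("scene","top","wrist"):
    im=ctrl.get_image(n); cv2.imwrite(f"pics/{n}0.png",im[:,:,::-1])
    ci=ctrl.camera_info(n); print(n,ci)
o=ctrl.get_obs(); print(o)
E
```

```text
pics
scene {'fx': 412.52004330782256, 'fy': 412.52004330782256, 'cx': 279.6433584912327, 'cy': 213.63650798203702, 'dist': array([0.02498498, 0.        , 0.        , 0.        , 0.        ]), 'origin': array([822.32505665, 567.73870049, 900.75377827]), 'attitude': array([-0.75342497, -2.77252927,  0.81842421])}
top {'fx': 447.66532308656275, 'fy': 447.66532308656275, 'cx': 278.21988056072354, 'cy': 204.9525662499411, 'dist': array([-0.12251702,  0.        ,  0.        ,  0.        ,  0.        ]), 'origin': array([ 354.62785711,   93.22224283, 1030.39218219]), 'attitude': array([-2.13866305,  2.09370507, -0.20754332])}
wrist {'fx': 366.11334793134733, 'fy': 366.11334793134733, 'cx': 277.11147330756813, 'cy': 212.9120008553948, 'dist': array([0.00288218, 0.        , 0.        , 0.        , 0.        ]), 'T_tool_cam': array([[-3.51663988e-04, -9.62115581e-01, -2.72641678e-01,
         7.47565220e+01],
       [ 9.99999901e-01, -2.63669649e-04, -3.59384802e-04,
         5.10933779e-01],
       [ 2.73882382e-04, -2.72641778e-01,  9.62115578e-01,
         1.99431748e+01],
       [ 0.00000000e+00,  0.00000000e+00,  0.00000000e+00,
         1.00000000e+00]])}
{'t': 0.15, 'qpos': array([ 1.12895231e+00,  4.23647966e-01,  1.63045487e+00,  7.54225931e-06,
        1.08858612e+00, -1.90071233e-02]), 'qvel': array([ 5.97405326e-06, -1.14244348e-03, -2.50499156e-03,  6.31691420e-04,
        1.55863932e-03,  1.51429787e-03]), 'joint_torque': array([-5.50424029e-04, -5.44976163e+01, -2.73918647e+01,  6.43293257e-02,
        2.05527985e-02, -7.32320632e-05]), 'ee_pos': array([256.36402665, 569.78676921, 404.11439286]), 'orientation': array([-6.59205094e-01, -3.07138995e+00,  1.67401913e-03]), 'ft_force': array([-0.56158948, -0.57215549, -0.26964968]), 'moment': array([-0.01877265, -0.04828671, -0.02063826]), 'width': 87.89013177030891}
```

View pics/top0.png

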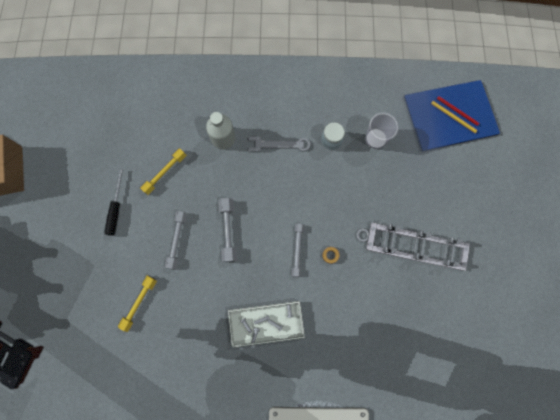

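View pics/scene0.png

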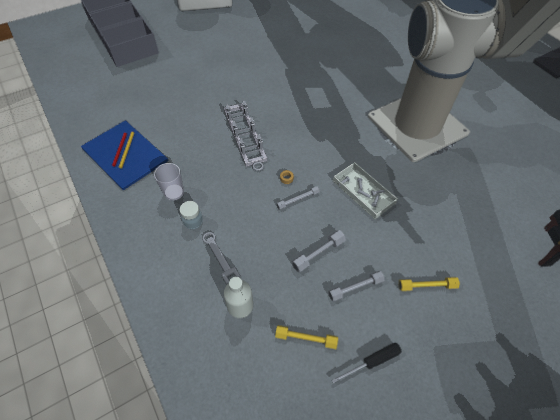

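View pics/wrist0.png

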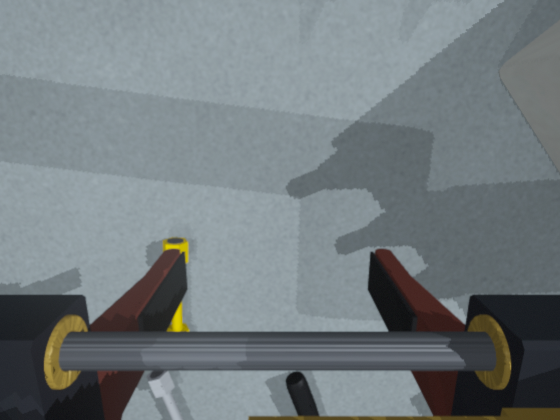

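Top view: three grey spanners at about (298,250) short, (175,240) middle and (227,230) longest. Yellow look-alikes are at (163,171) and (137,304). The rail is at (420,247) with its eye at (362,235).

```bash
cat > h.py <<'E'
import numpy as np, cv2
from scipy.spatial.transform import Rotation as R
from workcell import ctrl
def cam(n,obs=None):
    ci=ctrl.camera_info(n)
    K=np.array([[ci['fx'],0,ci['cx']],[0,ci['fy'],ci['cy']],[0,0,1]])
    if n=='wrist':
        o=obs or ctrl.get_obs()
        T=np.eye(4);T[:3,:3]=R.from_rotvec(o['orientation']).as_matrix();T[:3,3]=o['ee_pos']
        M=T@ci['T_tool_cam']; return K,ci['dist'],M[:3,:3],M[:3,3]
    return K,ci['dist'],R.from_rotvec(ci['attitude']).as_matrix(),ci['origin']
def ray(c,uv):
    K,d,Rm,o=c
    p=cv2.undistortPoints(np.array(uv,float).reshape(-1,1,2),K,d).reshape(-1,2)
    return np.c_[p,np.ones(len(p))]@Rm.T
def onz(c,uv,z):
    r=ray(c,uv); o=c[3]; return o+r*((z-o[2])/r[:,2])[:,None]
def proj(c,P):
    K,d,Rm,o=c
    q=(np.atleast_2d(P)-o)@Rm
    return cv2.projectPoints(q,np.zeros(3),np.zeros(3),K,d)[0].reshape(-1,2)
E
python3 - <<'E'
from h import *
Z=dict(small_mid=9,medium_mid=12,large_mid=15,clip1=36,clip2=36,clip3=36,rail=0)
for n in ("top","scene"):
    c=cam(n); ctrl.get_image(n)
    for k,z in Z.items():
        for r in ctrl.landmark_of(k,n)[:4]:
            print(n,k,round(r['p'],2),np.round(r['uv'],1),np.round(onz(c,r['uv'],z)[0],1))
    for k in ("small_mid","medium_mid","large_mid","bottle","beaker","jar","gland_nut","wrench"):
        for r in ctrl.trace(k,n)[:4]:
            v,u=np.nonzero(r['pixels']); 
            if len(u)<10: continue
            z=Z.get(k,0)
            P=onz(c,np.c_[u,v],z)[:,:2]; m=P.mean(0); w,V=np.linalg.eigh(np.cov((P-m).T))
            a=V[:,1]; L=np.ptp(P@a)
            print(' trace',n,k,round(r['p'],2),len(u),r['bbox'],np.round(m,1),'ang',round(np.degrees(np.arctan2(a[1],a[0]))%180,1),'L',round(L,1))
print(ctrl.get_obs()['t'])
E
```

```text
top small_mid 0.84 [297.8 246.3] [463.9  51.    9. ]
top small_mid 0.24 [228.1 230.3] [497.4 212.1   9. ]
top medium_mid 0.96 [136.2 300.4] [331.5 414.9  12. ]
top medium_mid 0.94 [172.1 239.7] [472.  340.4  12. ]
top medium_mid 0.59 [164.4 172.2] [632.4 369.9  12. ]
top large_mid 0.55 [230.3 228.5] [500.8 206.5  15. ]
top clip1 0.74 [452.2 254.2] [ 448.7 -298.2   36. ]
top clip1 0.66 [424.8 244.3] [ 470.4 -235.1   36. ]
top clip1 0.6 [391.6 238.8] [ 481.7 -159.    36. ]
top clip1 0.5 [280.8 144.3] [698.5  94.8  36. ]
top clip2 0.74 [452.2 254.2] [ 448.7 -298.2   36. ]
top clip2 0.66 [424.8 244.3] [ 470.4 -235.1   36. ]
top clip2 0.6 [391.6 238.8] [ 481.7 -159.    36. ]
top clip2 0.5 [280.8 144.3] [698.5  94.8  36. ]
top clip3 0.74 [452.2 254.2] [ 448.7 -298.2   36. ]
top clip3 0.66 [424.8 244.3] [ 470.4 -235.1   36. ]
top clip3 0.6 [391.6 238.8] [ 481.7 -159.    36. ]
top clip3 0.5 [280.8 144.3] [698.5  94.8  36. ]
top rail 0.94 [417.3 246. ] [ 470.3 -228.9    0. ]
 trace top small_mid 0.78 325 [293.2, 223.0, 306.7, 276.1] [454.7  51.6] ang 176.6 L 122.4
 trace top medium_mid 0.91 4
[... 2100 characters left out ...]
medium_mid 0.82 407 [329.6, 272.6, 384.6, 301.7] [478.7 330.8] ang 171.8 L 137.9
 trace scene large_mid 0.95 506 [293.6, 231.4, 347.4, 272.9] [497.8 213.2] ang 6.6 L 155.8
 trace scene bottle 0.67 931 [224.1, 278.4, 253.5, 317.8] [719.7 215. ] ang 71.7 L 99.6
 trace scene beaker 0.67 833 [150.5, 162.4, 185.6, 201.4] [ 726.9 -179.7] ang 83.4 L 136.5
 trace scene jar 0.62 286 [276.1, 188.5, 318.6, 210.4] [454.7  45.9] ang 177.1 L 129.0
 trace scene jar 0.56 536 [291.9, 231.3, 346.5, 273.3] [494.1 207.4] ang 6.3 L 155.4
 trace scene jar 0.55 489 [184.7, 202.4, 205.4, 229.0] [721.8 -47.9] ang 80.4 L 89.6
 trace scene wrench 0.6 430 [203.6, 228.3, 238.2, 278.8] [710.5  91.6] ang 91.6 L 146.2
1.75
```

Run:
```python
import cv2
a=cv2.imread('pics/top0.png')
cv2.imwrite('pics/topcrop.png',cv2.resize(a[140:340,100:340],None,fx=3.2,fy=3,interpolation=cv2.INTER_CUBIC)[:600])
cv2.imwrite('pics/topcrop2.png',cv2.resize(a[200:290,340:490],None,fx=5,fy=5,interpolation=cv2.INTER_CUBIC))
```

```text
(no output)
```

View pics/topcrop.png

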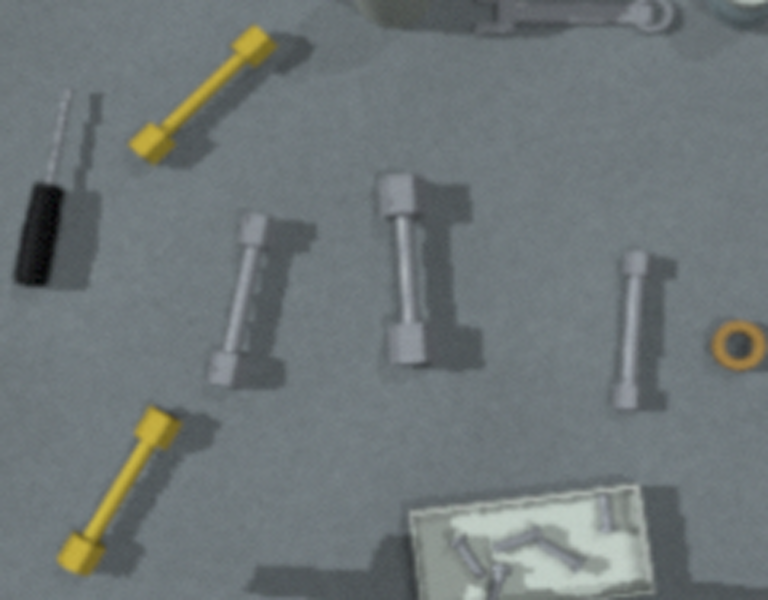

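View pics/topcrop2.png

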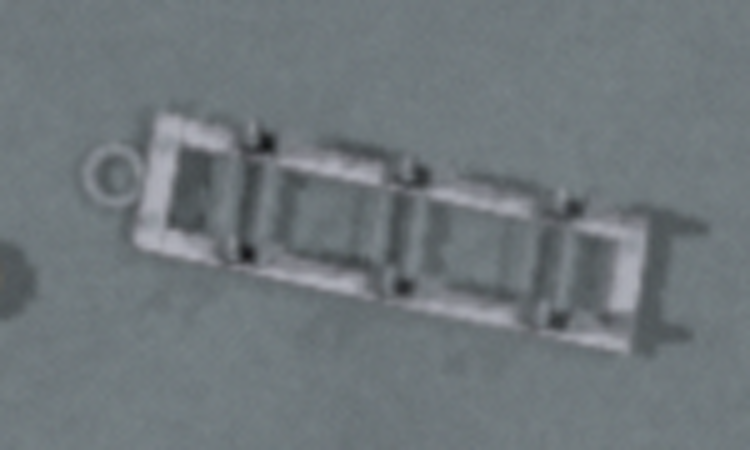

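The crop confirms it: grey plain-steel medium at top (175,240), large at (227,230), small at (298,250). The two yellow ones at (163,171) and (137,304) are look-alikes, so I leave them alone. Next I'll take a wrist view over all three spanners.

```bash
cat >> h.py <<'E'
def plan(x,y,z,yaw):
    "turn about tool axes (deg) first, then shift in the turned tool frame (mm)"
    o=ctrl.get_obs(); Rn=R.from_rotvec(o['orientation'])
    t=np.radians(yaw); X=np.array([np.cos(t),np.sin(t),0]); Zt=np.array([0,0,-1.]); Y=np.cross(Zt,X)
    Rt=R.from_matrix(np.c_[X,Y,Zt])
    turn=(Rn.inv()*Rt).as_rotvec(degrees=True)
    d=Rt.inv().apply(np.array([x,y,z])-o['ee_pos'])
    print('t',round(o['t'],2),'pos',o['ee_pos'].round(1),'w',round(o['width'],1),'F',o['ft_force'].round(1),'turn',turn.round(2),'shift mm',d.round(1))
    return d
E
python3 -c "
from h import *
plan(485,195,400,175)"
```

```text
t 1.75 pos [256.4 570.  404.7] w 88.1 F [ 0.5 -0.2 -0.2] turn [ -0.     0.   -19.22] shift mm [-260.4 -353.6    4.7]
```

jog_arm(
  steps=[
    [[0, 0, 0, 0, 0, -6.4, -1], [0, 0, 0, 0, 0, -6.4, -1], [0, 0, 0, 0, 0, -6.4, -1], [-0.0217, -0.0295, 0, 0, 0, 0, -1], [-0.0217, -0.0295, 0, 0, 0, 0, -1], [-0.0217, -0.0295, 0, 0, 0, 0, -1], [-0.0217, -0.0295, 0, 0, 0, 0, -1], [-0.0217, -0.0295, 0, 0, 0, 0, -1], [-0.0217, -0.0295, 0, 0, 0, 0, -1], [-0.0217, -0.0295, 0, 0, 0, 0, -1], [-0.0217, -0.0295, 0, 0, 0, 0, -1], [-0.0217, -0.0295, 0, 0, 0, 0, -1], [-0.0217, -0.0295, 0, 0, 0, 0, -1], [-0.0217, -0.0295, 0, 0, 0, 0, -1], [-0.0217, -0.0295, 0, 0, 0, 0, -1], [0, 0, 0, 0, 0, 0, -1], [0, 0, 0, 0, 0, 0, -1]],
  ],
)

```text
t: 3.17
ee_pos: [485.6, 193.1, 404.7]
orientation: [0.144, 3.138, 0.0]
ft_force: [0.3, 1.5, 0.1]
width: 87.7
```

```bash
cat > meas.py <<'E'
from h import *
import sys
Z=dict(small_mid=9,medium_mid=12,large_mid=15)
def meas(name,tag):
    o=ctrl.get_obs(); im=ctrl.get_image('wrist'); cv2.imwrite(f'pics/{name}.png',im[:,:,::-1])
    c=cam('wrist',o); print(o['ee_pos'].round(1),o['t'])
    for k in tag:
        for r in ctrl.trace(k,'wrist')[:3]:
            v,u=np.nonzero(r['pixels'])
            if len(u)<30: continue
            P=onz(c,np.c_[u,v],Z[k])[:,:2]; m=P.mean(0); w,V=np.linalg.eigh(np.cov((P-m).T)); a=V[:,1]
            s=P@a; L=np.ptp(s); mid=m+a*((s.max()+s.min())/2-m@a)
            print(k,round(r['p'],2),len(u),np.round(r['bbox']),m.round(1),'mid',mid.round(1),'ang',round(np.degrees(np.arctan2(a[1],a[0]))%180,1),'L',round(L,1))
        for r in ctrl.landmark_of(k,'wrist')[:2]: print('  lm',k,round(r['p'],2),np.round(r['uv'],1),onz(c,r['uv'],Z[k])[0].round(1))
E
python3 -c "
from meas import *
meas('w1',Z)"
```

```text
[485.6 193.1 404.7] 3.1667
small_mid 0.62 1752 [119. 107. 157. 225.] [453.2  52.9] mid [456.9  52.7] ang 176.9 L 122.5
small_mid 0.51 1337 [540. 155. 560. 295.] [550.9 482. ] mid [559.3 482.2] ang 1.1 L 159.7
  lm small_mid 0.89 [139.6 168.6] [457.1  53.8   9. ]
  lm small_mid 0.67 [220.9 365. ] [701.4 105.5   9. ]
medium_mid 0.97 1442 [455.   0. 504.  68.] [364.8 393.3] mid [360.4 395.8] ang 150.4 L 61.8
medium_mid 0.92 2636 [388.  90. 438. 224.] [469.5 333.5] mid [473.6 333. ] ang 171.9 L 136.5
medium_mid 0.79 1060 [439. 247. 498. 306.] [608.1 398.5] mid [613.5 393.6] ang 137.6 L 73.9
  lm medium_mid 0.89 [450.1 295.2] [630.7 376.4  12. ]
  lm medium_mid 0.74 [409.5 159. ] [472.2 329.8  12. ]
large_mid 0.97 3002 [267. 123. 326. 264.] [496.5 214.7] mid [500.8 215.1] ang 6.1 L 151.8
  lm large_mid 0.63 [295.2 197.2] [500.6 211.   15. ]
```

View pics/w1.png

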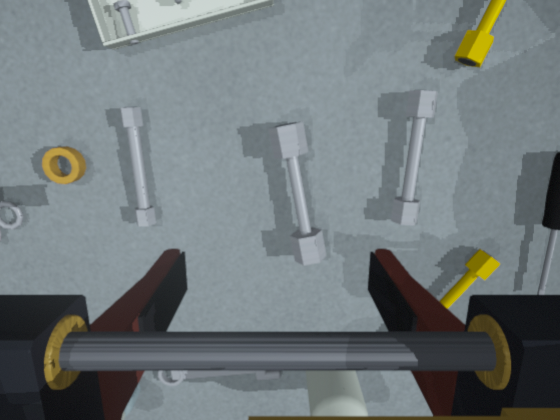

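The wrist view shows small at (139,168), large at (300,193) and medium at (412,157). The nut is at (63,165), and the yellow ones are at the right edge. Next, the rail up close.

```bash
python3 -c "
from h import *
plan(455,-225,330,170)"
```

```text
t 3.52 pos [484.3 195.5 404.7] w 88.1 F [0.5 0.3 1.1] turn [ 0.   -0.    5.08] shift mm [ -44.2 -419.2   74.7]
```

jog_arm(
  steps=[
    [[0, 0, 0, 0, 0, 5.08, -1], [-0.0034, -0.0322, 0.0057, 0, 0, 0, -1], [-0.0034, -0.0322, 0.0057, 0, 0, 0, -1], [-0.0034, -0.0322, 0.0057, 0, 0, 0, -1], [-0.0034, -0.0322, 0.0057, 0, 0, 0, -1], [-0.0034, -0.0322, 0.0057, 0, 0, 0, -1], [-0.0034, -0.0322, 0.0057, 0, 0, 0, -1], [-0.0034, -0.0322, 0.0057, 0, 0, 0, -1], [-0.0034, -0.0322, 0.0057, 0, 0, 0, -1], [-0.0034, -0.0322, 0.0057, 0, 0, 0, -1], [-0.0034, -0.0322, 0.0057, 0, 0, 0, -1], [-0.0034, -0.0322, 0.0057, 0, 0, 0, -1], [-0.0034, -0.0322, 0.0057, 0, 0, 0, -1], [-0.0034, -0.0322, 0.0057, 0, 0, 0, -1], [0, 0, 0, 0, 0, 0, -1], [0, 0, 0, 0, 0, 0, -1], [0, 0, 0, 0, 0, 0, -1], [0, 0, 0, 0, 0, 0, -1]],
  ],
)

```text
t: 5.02
ee_pos: [455.1, -224.0, 330.7]
orientation: [-0.274, -3.129, -0.0]
ft_force: [0.9, -0.8, 0.1]
width: 87.9
```

Run:
```python
from h import *
o=ctrl.get_obs(); im=ctrl.get_image('wrist'); cv2.imwrite('pics/r1.png',im[:,:,::-1]); np.savez('r1.npz',pos=o['ee_pos'],ori=o['orientation'])
print(o['ee_pos'],o['orientation'],o['qpos'].round(2))
c=cam('wrist',o)
for k,z in dict(clip1=36,rail=0).items():
    for r in ctrl.landmark_of(k,'wrist')[:4]: print(k,round(r['p'],2),np.round(r['uv'],1),onz(c,r['uv'],z)[0].round(1))
cv2.imwrite('pics/r1big.png',cv2.resize(im[130:290,120:430,::-1],None,fx=2.5,fy=2.5,interpolation=cv2.INTER_CUBIC))
```

```text
[ 455.0614904  -224.04179154  330.70798951] [-2.74243342e-01 -3.12942599e+00 -4.31459229e-04] [-0.48  0.36  1.94  0.    0.84 -1.88]
clip1 0.9 [270.5 225.4] [ 467.4 -231.    36. ]
clip1 0.69 [183.3 225.6] [ 455.6 -298.7   36. ]
clip1 0.66 [367.1 228.4] [ 483.1 -156.4   36. ]
rail 0.89 [275.4 216.7] [ 471.5 -228.     0. ]
```

View pics/r1.png

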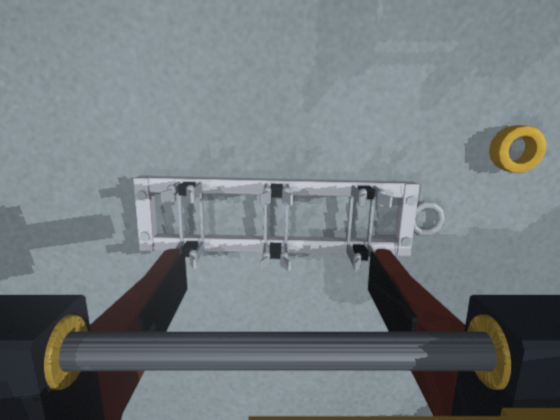

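View pics/r1big.png

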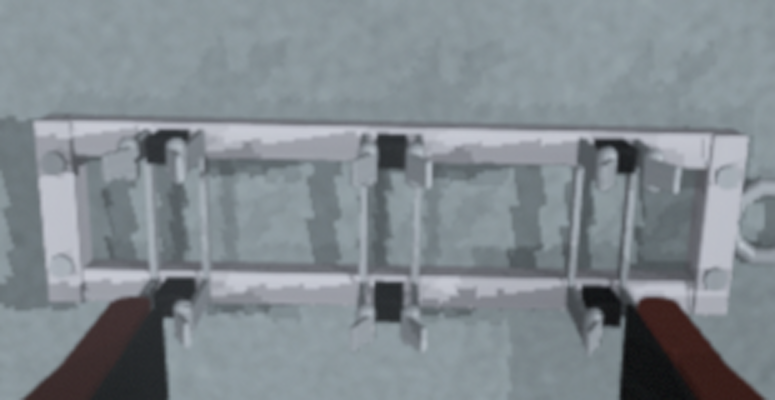

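```bash
cat > rail.py <<'E'
from h import *
from scipy.optimize import least_squares
d=np.load('r1.npz'); c=cam('wrist',dict(ee_pos=d['pos'],orientation=d['ori']))
C=lambda p,q: np.c_[p[0]+q[:,0]*np.cos(p[2])-q[:,1]*np.sin(p[2]),p[1]+q[:,0]*np.sin(p[2])+q[:,1]*np.cos(p[2]),q[:,2]]
q=np.array([[-32,-118,12],[-32,118,12],[32,118,12],[32,-118,12]],float)
uv=np.array([[36,124],[747,138],[727,311],[52,300]])/2.5+[120,130]-0.3
s=least_squares(lambda p:(proj(c,C(p,q))-uv).ravel(),[470,-228,np.radians(-11)])
print(s.x[:2],np.degrees(s.x[2]),s.fun.round(1))
p=s.x
im=cv2.imread('pics/r1.png')[130:290,120:430]; im=cv2.resize(im,None,fx=2.5,fy=2.5,interpolation=cv2.INTER_CUBIC)
def dr(Q,col,cl=True):
    z=((proj(c,C(p,np.array(Q,float)))-[120,130]+0.3)*2.5); cv2.polylines(im,[np.int32(z*8)],cl,col,1,cv2.LINE_AA,3)
dr(q,(0,0,255)); dr(q*[1,1,0],(255,0,0))
for k in (72,0,-72):
    print(k,C(p,np.array([[0,k,36.]])).round(1))
    for x in (26,-26):
        for yy in (10,-10): dr([[x-4,k+yy,53],[x+4,k+yy,53]],(0,255,0))
        for yy in (4,-4): dr([[x-4,k+yy,41],[x+4,k+yy,41]],(0,255,255))
cv2.imwrite('pics/r1fit.png',im)
E
python3 rail.py
```

```text
[ 469.31514645 -226.89588107] -11.089154404785022 [-0.2 -0.9  0.6 -1.3 -0.4  1.3 -0.1  1.1]
72 [[ 483.2 -156.2   36. ]]
0 [[ 469.3 -226.9   36. ]]
-72 [[ 455.5 -297.6   36. ]]
```

View pics/r1fit.png

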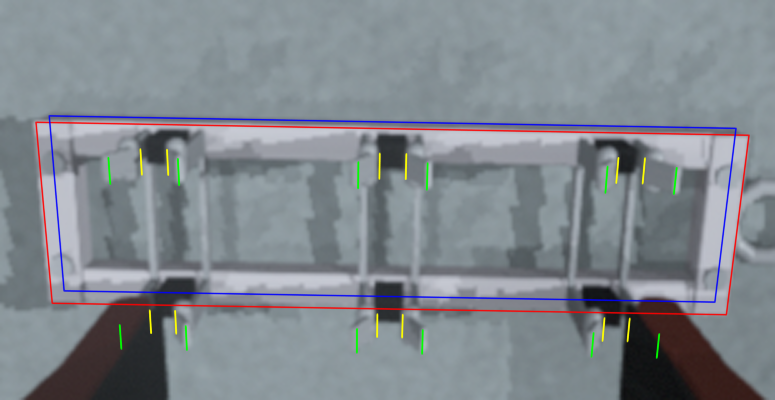

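The model fits the rail to about 1 mm. Red marks the top edge of the bars and green the mouth tips, and the eye is on the right at (428,218) of the full picture. That puts clip1 at (483.2,-156.2), clip2 at (469.3,-226.9) and clip3 at (455.5,-297.6), with yaw -11.1°.

```bash
python3 -c "
from h import *
plan(455.5,52,270,176.9)"
```

```text
t 5.17 pos [ 455.1 -224.2  330.8] w 88.1 F [-0.4  0.2 -0.9] turn [-0.    0.01 -6.9 ] shift mm [ 14.6 275.8  60.8]
```

jog_arm(
  steps=[
    [[0, 0, 0, 0, 0, -6.9, 0], [0.0018, 0.0345, 0.0076, 0, 0, 0, 0], [0.0018, 0.0345, 0.0076, 0, 0, 0, 0], [0.0018, 0.0345, 0.0076, 0, 0, 0, 0], [0.0018, 0.0345, 0.0076, 0, 0, 0, 0], [0.0018, 0.0345, 0.0076, 0, 0, 0, 0], [0.0018, 0.0345, 0.0076, 0, 0, 0, 0], [0.0018, 0.0345, 0.0076, 0, 0, 0, 0], [0.0018, 0.0345, 0.0076, 0, 0, 0, 0], [0, 0, 0, 0, 0, 0, 0], [0, 0, 0, 0, 0, 0, 0], [0, 0, 0, 0, 0, 0, 0], [0, 0, 0, 0, 0, 0, 0]],
  ],
)

```text
t: 6.25
ee_pos: [456.0, 50.4, 270.1]
orientation: [0.089, 3.14, -0.0]
ft_force: [0.2, -0.5, -0.1]
width: 43.8
```

```bash
python3 -c "
from meas import *
meas('s1',['small_mid'])
plan(455.5,52,185,176.9)"
```

```text
[456.   50.4 270.1] 6.25
small_mid 0.79 3755 [264. 130. 298. 305.] [453.5  52.9] mid [457.9  52.7] ang 177.0 L 125.4
small_mid 0.58 5392 [488. 161. 544. 329.] [470.9 216.8] mid [489.4 219.3] ang 7.7 L 132.9
  lm small_mid 0.72 [280. 224.] [458.   52.7   9. ]
t 6.4 pos [456.1  50.  270.1] w 44.3 F [ 0.5  0.3 -0.6] turn [ 0.    0.03 -0.21] shift mm [ 0.7  2.  85.1]
```

View pics/s1.png

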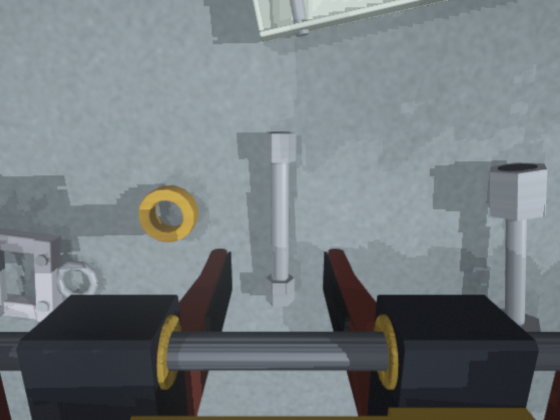

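The small spanner lies centred between the half-open fingers, from (281,145) to (280,290), and the nut at (168,213) is clear. Going down to grasp it.

jog_arm(
  steps=[
    [[0.0005, 0.0026, 0.02, 0, 0, 0, 0], [0, 0, 0.025, 0, 0, 0, 0], [0, 0, 0.025, 0, 0, 0, 0], [0, 0, 0.015, 0, 0, 0, 0], [0, 0, 0, 0, 0, 0, 0], [0, 0, 0, 0, 0, 0, 1], [0, 0, 0, 0, 0, 0, 1], [0, 0, 0, 0, 0, 0, 1], [0, 0, 0, 0, 0, 0, 1], [0, 0, 0, 0, 0, 0, 1], [0, 0, 0, 0, 0, 0, 1], [0, 0, 0, 0, 0, 0, 1]],
  ],
)

```text
t: 7.4
ee_pos: [455.7, 53.6, 185.1]
orientation: [0.088, 3.14, -0.0]
ft_force: [-1.0, -1.8, 4.2]
width: 11.0
```

jog_arm(
  steps=[
    [[0, 0, -0.02, 0, 0, 0, 1], [0, 0, -0.03, 0, 0, 0, 1], [0, 0, -0.03, 0, 0, 0, 1], [0, 0, -0.02, 0, 0, 0, 1], [0, 0, 0, 0, 0, 0, 1], [0, 0, 0, 0, 0, 0, 1]],
  ],
)

```text
t: 7.9
ee_pos: [455.7, 53.7, 285.5]
orientation: [0.088, 3.138, 0.001]
ft_force: [0.3, -0.6, -1.9]
width: 11.1
```

```bash
python3 -c "
from h import *
im=ctrl.get_image('wrist'); cv2.imwrite('pics/s2.png',im[:,:,::-1])
plan(483.2,-156.2,270,168.9)"
```

```text
t 7.95 pos [455.3  53.7 284.5] w 11.3 F [-0.   0.5 -0.5] turn [0.   0.01 7.9 ] shift mm [ -67.8 -200.6   14.5]
```

View pics/s2.png

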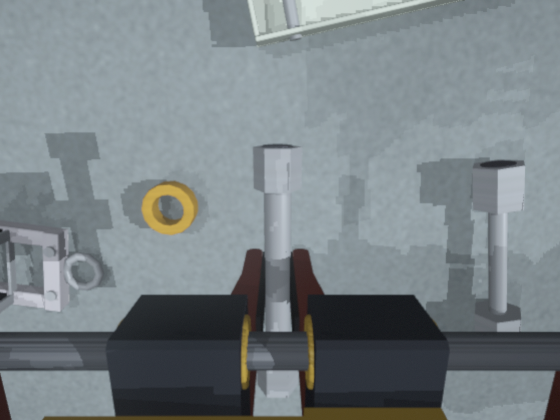

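```bash
cat >> h.py <<'E'
def tproj(P):
    ci=ctrl.camera_info('wrist'); T=ci['T_tool_cam']
    K=np.array([[ci['fx'],0,ci['cx']],[0,ci['fy'],ci['cy']],[0,0,1]])
    q=(np.atleast_2d(P)-T[:3,3])@T[:3,:3]
    return cv2.projectPoints(q,np.zeros(3),np.zeros(3),K,ci['dist'])[0].reshape(-1,2).round(0)
E
python3 -c "
from h import *
print(tproj([[60,0,167],[60,0,176],[42,0,170],[-60,0,167],[-60,0,185]]))"
```

```text
[[276. 147.]
 [276. 145.]
 [276. 190.]
 [276. 397.]
 [276. 371.]]
```

Held level and centred: the head junction is at row 190 and the end at row 395, as predicted. Carrying it over clip1.

jog_arm(
  steps=[
    [[0, 0, 0, 0, 0, 3.95, 1], [0, 0, 0, 0, 0, 3.95, 1], [-0.0097, -0.0287, 0.002, 0, 0, 0, 1], [-0.0097, -0.0287, 0.002, 0, 0, 0, 1], [-0.0097, -0.0287, 0.002, 0, 0, 0, 1], [-0.0097, -0.0287, 0.002, 0, 0, 0, 1], [-0.0097, -0.0287, 0.002, 0, 0, 0, 1], [-0.0097, -0.0287, 0.002, 0, 0, 0, 1], [-0.0097, -0.0287, 0.002, 0, 0, 0, 1], [0, 0, 0, 0, 0, 0, 1], [0, 0, 0, 0, 0, 0, 1], [0, 0, 0, 0, 0, 0, 1], [0, 0, 0, 0, 0, 0, 1], [0, 0, 0, 0, 0, 0, 1]],
  ],
)

```text
t: 9.12
ee_pos: [483.2, -155.5, 270.3]
orientation: [-0.302, -3.126, -0.001]
ft_force: [-0.1, 0.0, -0.5]
width: 11.4
```

```bash
python3 -c "
from h import *
im=ctrl.get_image('wrist'); cv2.imwrite('pics/s3.png',im[:,:,::-1])
plan(483.2,-156.2,230,168.9)"
```

```text
t 9.17 pos [ 483.4 -155.5  270.5] w 11.4 F [ 0.2  1.4 -1.2] turn [ 0.01 -0.04  0.08] shift mm [ 0.  -0.7 40.5]
```

View pics/s3.png

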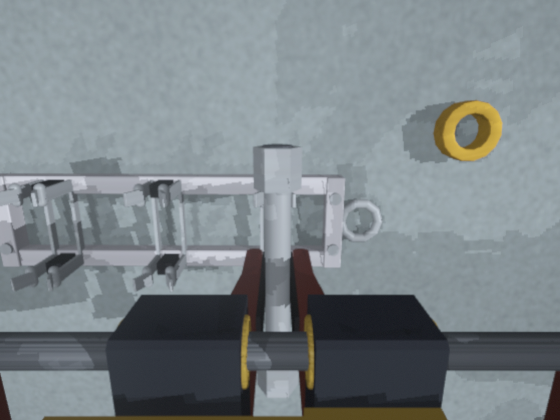

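jog_arm(
  steps=[
    [[0, -0.0007, 0.02, 0, 0, 0, 1], [0, 0, 0.016, 0, 0, 0, 1], [0, 0, 0.01, 0, 0, 0, 1], [0, 0, 0, 0, 0, 0, 1], [0, 0, 0, 0, 0, 0, 1], [0, 0, 0, 0, 0, 0, 1]],
  ],
)

```text
t: 9.67
ee_pos: [483.6, -157.1, 225.2]
orientation: [0.304, 3.127, 0.0]
ft_force: [-0.8, 0.7, -1.1]
width: 11.0
```

jog_arm(
  steps=[
    [[0, 0, 0.002, 0, 0, 0, 1], [0, 0, 0.002, 0, 0, 0, 1], [0, 0, 0.002, 0, 0, 0, 1], [0, 0, 0.002, 0, 0, 0, 1], [0, 0, 0, 0, 0, 0, 1]],
  ],
)

```text
t: 10.08
ee_pos: [484.0, -157.4, 217.3]
orientation: [0.304, 3.125, -0.001]
ft_force: [1.5, 0.0, 0.5]
width: 11.3
```

jog_arm(
  steps=[
    [[0, 0, 0.002, 0, 0, 0, 1], [0, 0, 0.002, 0, 0, 0, 1], [0, 0, 0.001, 0, 0, 0, 1], [0, 0, 0, 0, 0, 0, 1], [0, 0, 0, 0, 0, 0, 1]],
  ],
)

```text
t: 10.5
ee_pos: [483.4, -157.3, 212.0]
orientation: [0.304, 3.127, -0.0]
ft_force: [0.4, -0.3, 4.5]
width: 10.8
```

```bash
python3 -c "
from h import *
for n in ('wrist','scene','top'):
    im=ctrl.get_image(n); cv2.imwrite(f'pics/s4{n}.png',im[:,:,::-1])
im=cv2.imread('pics/s4scene.png'); cv2.imwrite('pics/s4sc.png',cv2.resize(im[80:200,180:340],None,fx=5,fy=5,interpolation=cv2.INTER_CUBIC))
plan(483.2,-156.2,212,168.9)"
```

```text
t 10.65 pos [ 483.4 -157.3  212. ] w 11.1 F [0.3 0.6 5.4] turn [-0.    0.01 -0.  ] shift mm [0.4 1.  0. ]
```

View pics/s4wrist.png

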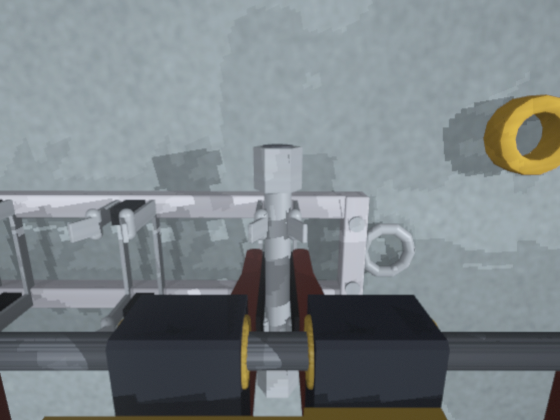

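View pics/s4sc.png

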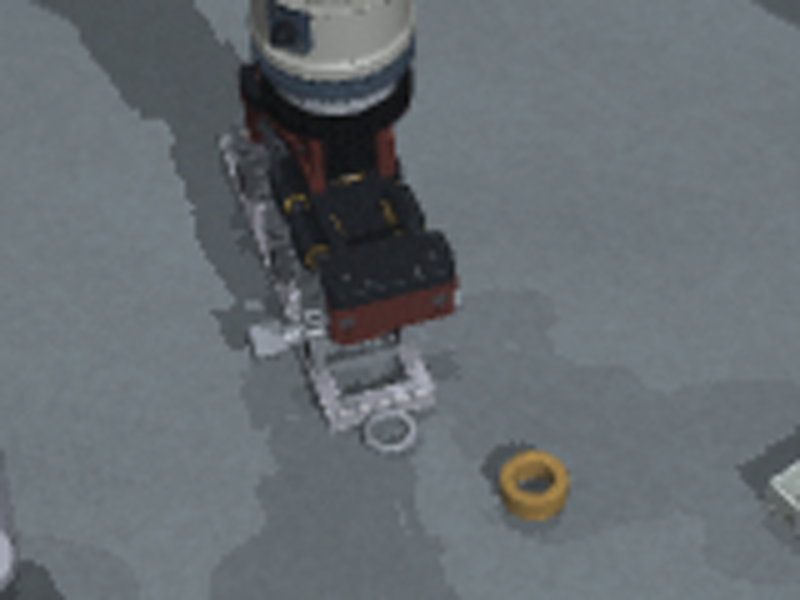

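The spanner hasn't moved in the hand, and the flares at (262,222) and (297,222) stand proud of the shank on both sides. I'll press a little further to make sure it is seated.

jog_arm(
  steps=[
    [[0, 0.0005, 0.001, 0, 0, 0, 1], [0, 0, 0.001, 0, 0, 0, 1], [0, 0, 0.001, 0, 0, 0, 1], [0, 0, 0, 0, 0, 0, 1]],
  ],
)

```text
t: 10.98
ee_pos: [483.6, -157.1, 211.3]
orientation: [0.303, 3.126, -0.001]
ft_force: [-7.9, 0.2, 36.0]
width: 11.1
```

The force rose to 36 N at TCP z = 211.3, so it is on the seat. Backing off, releasing and lifting.

jog_arm(
  steps=[
    [[0, 0, -0.003, 0, 0, 0, 1], [0, 0, 0, 0, 0, 0, 0], [0, 0, 0, 0, 0, 0, 0], [0, 0, 0, 0, 0, 0, 0], [0, 0, 0, 0, 0, 0, 0], [0, 0, -0.02, 0, 0, 0, 0], [0, 0, -0.03, 0, 0, 0, 0], [0, 0, -0.03, 0, 0, 0, 0], [0, 0, -0.02, 0, 0, 0, 0], [0, 0, 0, 0, 0, 0, 0], [0, 0, 0, 0, 0, 0, 0]],
  ],
)

```text
t: 11.9
ee_pos: [483.7, -156.8, 312.4]
orientation: [0.304, 3.125, -0.001]
ft_force: [-0.2, 0.1, -0.7]
width: 44.2
```

```bash
python3 -c "
from h import *
o=ctrl.get_obs();im=ctrl.get_image('wrist'); cv2.imwrite('pics/s5.png',im[:,:,::-1])
c=cam('wrist',o)
P=np.array([[483.2,-156.2,36]]); u=np.array([np.cos(np.radians(168.9)),np.sin(np.radians(168.9)),0])
print('home ends',proj(c,np.r_[P+42*u,P+60*u,P-42*u]).round(), 'if 10 high',proj(c,np.r_[P+42*u,P+60*u,P-42*u]+[0,0,10]).round())
plan(472,332.5,270,172)"
```

```text
home ends [[277. 156.]
 [277. 130.]
 [277. 267.]] if 10 high [[277. 158.]
 [277. 131.]
 [277. 273.]]
t 11.95 pos [ 483.2 -156.7  311.3] w 44.2 F [ 0.   0.2 -1. ] turn [ 0.   -0.02 -3.1 ] shift mm [ 79.2 482.8  41.3]
```

View pics/s5.png

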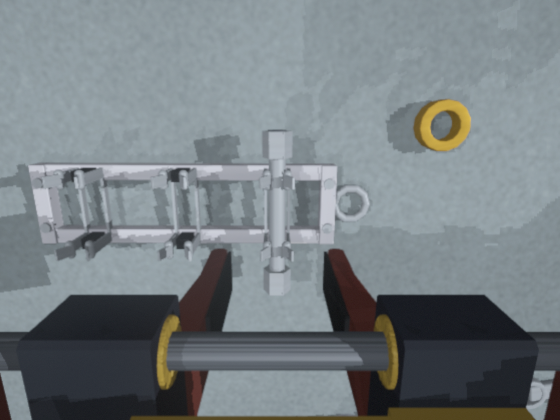

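Small sits home in clip1: the head junctions are at rows 157 and 267, as predicted for home. Now the medium one.

jog_arm(
  steps=[
    [[0, 0, 0, 0, 0, -3.1, 0], [0.0061, 0.0371, 0.0032, 0, 0, 0, 0], [0.0061, 0.0371, 0.0032, 0, 0, 0, 0], [0.0061, 0.0371, 0.0032, 0, 0, 0, 0], [0.0061, 0.0371, 0.0032, 0, 0, 0, 0], [0.0061, 0.0371, 0.0032, 0, 0, 0, 0], [0.0061, 0.0371, 0.0032, 0, 0, 0, 0], [0.0061, 0.0371, 0.0032, 0, 0, 0, 0], [0.0061, 0.0371, 0.0032, 0, 0, 0, 0], [0.0061, 0.0371, 0.0032, 0, 0, 0, 0], [0.0061, 0.0371, 0.0032, 0, 0, 0, 0], [0.0061, 0.0371, 0.0032, 0, 0, 0, 0], [0.0061, 0.0371, 0.0032, 0, 0, 0, 0], [0.0061, 0.0371, 0.0032, 0, 0, 0, 0], [0, 0, 0, 0, 0, 0, 0], [0, 0, 0, 0, 0, 0, 0], [0, 0, 0, 0, 0, 0, 0], [0, 0, 0, 0, 0, 0, 0], [0, 0, 0, 0, 0, 0, 0]],
  ],
)

```text
t: 13.53
ee_pos: [472.1, 330.4, 269.7]
orientation: [-0.222, -3.133, 0.001]
ft_force: [-0.0, 0.6, 0.0]
width: 44.2
```

```bash
python3 -c "
from meas import *
meas('m1',['medium_mid'])
plan(472,332.5,186,172)"
```

```text
[472.1 330.4 269.7] 13.5333
medium_mid 0.76 2889 [322.   0. 381.  85.] [368.5 391.5] mid [364.9 393.4] ang 151.4 L 47.3
medium_mid 0.64 5380 [259. 121. 301. 320.] [470.1 333.7] mid [475.7 332.9] ang 171.8 L 139.2
medium_mid 0.63 59 [347. 406. 357. 418.] [636.1 367.9] mid [635.8 368.1] ang 147.9 L 9.2
  lm medium_mid 0.92 [279.3 223.1] [472.1 332.1  12. ]
  lm medium_mid 0.6 [360.7 408.5] [633.8 374.5  12. ]
t 13.68 pos [472.4 330.9 270.3] w 44.1 F [ 0.1  0.2 -0.2] turn [-0.   -0.   -0.09] shift mm [ 0.6  1.5 84.3]
```

View pics/m1.png

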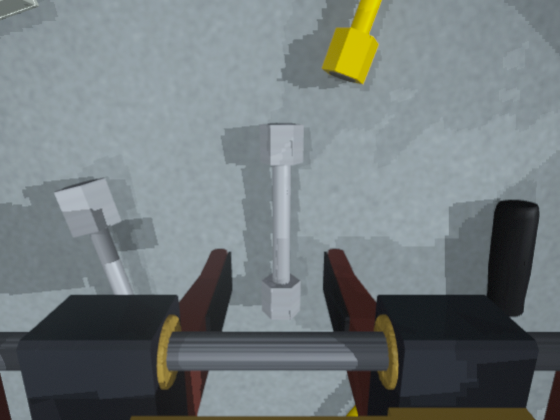

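The grey medium is centred between the fingers, from (284,143) to (284,297), and the yellow ones stay clear. Grasping.

jog_arm(
  steps=[
    [[0.0005, 0.0022, 0.02, 0, 0, 0, 0], [0, 0, 0.025, 0, 0, 0, 0], [0, 0, 0.025, 0, 0, 0, 0], [0, 0, 0.014, 0, 0, 0, 0], [0, 0, 0, 0, 0, 0, 0], [0, 0, 0, 0, 0, 0, 1], [0, 0, 0, 0, 0, 0, 1], [0, 0, 0, 0, 0, 0, 1], [0, 0, 0, 0, 0, 0, 1], [0, 0, 0, 0, 0, 0, 1], [0, 0, 0, 0, 0, 0, 1], [0, 0, -0.02, 0, 0, 0, 1], [0, 0, -0.03, 0, 0, 0, 1], [0, 0, -0.03, 0, 0, 0, 1], [0, 0, -0.02, 0, 0, 0, 1], [0, 0, 0, 0, 0, 0, 1], [0, 0, 0, 0, 0, 0, 1]],
  ],
)

```text
t: 15.1
ee_pos: [472.1, 334.3, 287.2]
orientation: [0.219, 3.132, 0.002]
ft_force: [-0.9, -0.0, -1.1]
width: 11.2
```

```bash
python3 -c "
from h import *
im=ctrl.get_image('wrist'); cv2.imwrite('pics/m2.png',im[:,:,::-1])
print(tproj([[66,0,162],[42,0,162],[42,0,168],[-66,0,162]]))
plan(469.3,-226.9,272,168.9)"
```

```text
[[276. 133.]
 [276. 194.]
 [276. 191.]
 [276. 415.]]
t 15.15 pos [471.6 333.9 285.9] w 11.1 F [ 0.8 -0.6 -1.5] turn [-0.   -0.01  3.1 ] shift mm [-105.7 -550.8   13.9]
```

View pics/m2.png

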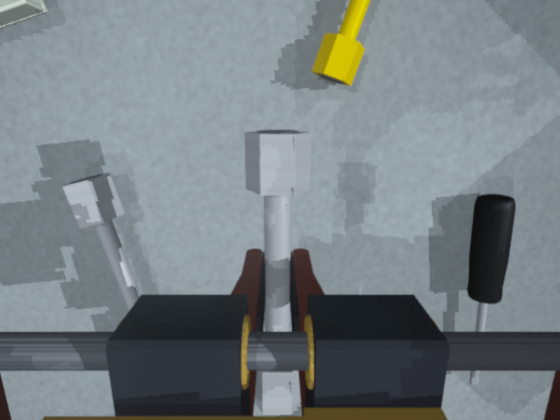

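jog_arm(
  steps=[
    [[0, 0, 0, 0, 0, 3.1, 1], [-0.007, -0.0367, 0.0009, 0, 0, 0, 1], [-0.007, -0.0367, 0.0009, 0, 0, 0, 1], [-0.007, -0.0367, 0.0009, 0, 0, 0, 1], [-0.007, -0.0367, 0.0009, 0, 0, 0, 1], [-0.007, -0.0367, 0.0009, 0, 0, 0, 1], [-0.007, -0.0367, 0.0009, 0, 0, 0, 1], [-0.007, -0.0367, 0.0009, 0, 0, 0, 1], [-0.007, -0.0367, 0.0009, 0, 0, 0, 1], [-0.007, -0.0367, 0.0009, 0, 0, 0, 1], [-0.007, -0.0367, 0.0009, 0, 0, 0, 1], [-0.007, -0.0367, 0.0009, 0, 0, 0, 1], [-0.007, -0.0367, 0.0009, 0, 0, 0, 1], [-0.007, -0.0367, 0.0009, 0, 0, 0, 1], [-0.007, -0.0367, 0.0009, 0, 0, 0, 1], [-0.007, -0.0367, 0.0009, 0, 0, 0, 1], [0, 0, 0, 0, 0, 0, 1], [0, 0, 0, 0, 0, 0, 1], [0, 0, 0, 0, 0, 0, 1], [0, 0, 0, 0, 0, 0, 1]],
  ],
)

```text
t: 16.82
ee_pos: [468.4, -225.1, 271.7]
orientation: [-0.302, -3.125, -0.002]
ft_force: [-0.2, 0.4, -1.3]
width: 11.2
```

```bash
python3 -c "
from h import *
im=ctrl.get_image('wrist'); cv2.imwrite('pics/m3.png',im[:,:,::-1])
plan(469.3,-226.9,222,168.9)"
```

```text
t 16.87 pos [ 468.7 -224.9  272. ] w 11.1 F [-0.4 -0.6 -1.1] turn [ 0.03 -0.1   0.08] shift mm [-1.  -1.8 50. ]
```

View pics/m3.png

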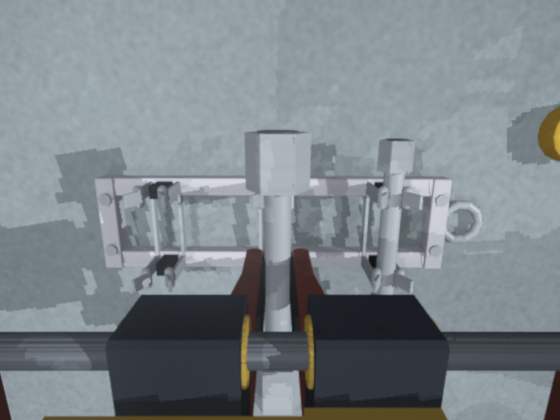

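jog_arm(
  steps=[
    [[-0.001, -0.0018, 0.016, 0, 0, 0, 1], [0, 0, 0.016, 0, 0, 0, 1], [0, 0, 0.012, 0, 0, 0, 1], [0, 0, 0.006, 0, 0, 0, 1], [0, 0, 0, 0, 0, 0, 1], [0, 0, 0, 0, 0, 0, 1]],
  ],
)

```text
t: 17.37
ee_pos: [469.7, -227.9, 222.6]
orientation: [-0.303, -3.126, -0.0]
ft_force: [-0.5, 0.4, -0.8]
width: 10.8
```

```bash
python3 -c "
from h import *
plan(469.3,-226.9,210,168.9)"
```

```text
t 17.37 pos [ 469.7 -227.9  222.6] w 10.8 F [-0.5  0.4 -0.8] turn [ 0.01 -0.03  0.03] shift mm [ 0.6  0.9 12.6]
```

jog_arm(
  steps=[
    [[0.0005, 0.0005, 0.002, 0, 0, 0, 1], [0, 0, 0.002, 0, 0, 0, 1], [0, 0, 0.002, 0, 0, 0, 1], [0, 0, 0.002, 0, 0, 0, 1], [0, 0, 0.002, 0, 0, 0, 1], [0, 0, 0.002, 0, 0, 0, 1], [0, 0, 0, 0, 0, 0, 1], [0, 0, 0, 0, 0, 0, 1]],
  ],
)

```text
t: 18.03
ee_pos: [469.3, -227.7, 210.9]
orientation: [0.304, 3.126, -0.0]
ft_force: [0.3, -0.5, 2.3]
width: 11.0
```

jog_arm(
  steps=[
    [[0, 0, 0.001, 0, 0, 0, 1], [0, 0, 0.001, 0, 0, 0, 1], [0, 0, 0.001, 0, 0, 0, 1], [0, 0, 0, 0, 0, 0, 1]],
  ],
)

```text
t: 18.37
ee_pos: [469.5, -227.7, 210.2]
orientation: [0.304, 3.126, -0.001]
ft_force: [-6.8, 4.2, 34.4]
width: 10.9
```

34 N at z = 210.2, the expected seat height. Releasing and lifting.

jog_arm(
  steps=[
    [[0, 0, -0.003, 0, 0, 0, 1], [0, 0, 0, 0, 0, 0, 0], [0, 0, 0, 0, 0, 0, 0], [0, 0, 0, 0, 0, 0, 0], [0, 0, 0, 0, 0, 0, 0], [0, 0, -0.02, 0, 0, 0, 0], [0, 0, -0.03, 0, 0, 0, 0], [0, 0, -0.03, 0, 0, 0, 0], [0, 0, -0.02, 0, 0, 0, 0], [0, 0, 0, 0, 0, 0, 0], [0, 0, 0, 0, 0, 0, 0]],
  ],
)

```text
t: 19.28
ee_pos: [469.3, -227.7, 311.3]
orientation: [0.304, 3.125, -0.001]
ft_force: [-0.1, -1.2, -1.2]
width: 43.9
```

```bash
python3 -c "
from h import *
o=ctrl.get_obs();im=ctrl.get_image('wrist'); cv2.imwrite('pics/m5.png',im[:,:,::-1])
c=cam('wrist',o)
u=np.array([np.cos(np.radians(168.9)),np.sin(np.radians(168.9)),0])
for P in ([483.2,-156.2,36],[469.3,-226.9,36]):
  P=np.array([P]); print('home',proj(c,np.r_[P+42*u,P-42*u]).round(), 'if 10 high',proj(c,np.r_[P+42*u,P-42*u]+[0,0,10]).round())
plan(497,214,275,186.1)"
```

```text
home [[382. 157.]
 [373. 268.]] if 10 high [[386. 159.]
 [376. 274.]]
home [[278. 157.]
 [278. 268.]] if 10 high [[278. 159.]
 [278. 274.]]
t 19.33 pos [ 468.9 -227.5  310.2] w 43.7 F [-0.   1.  -0.5] turn [ 1.00e-02 -1.00e-02 -1.72e+01] shift mm [-74.8 436.   35.2]
```

View pics/m5.png

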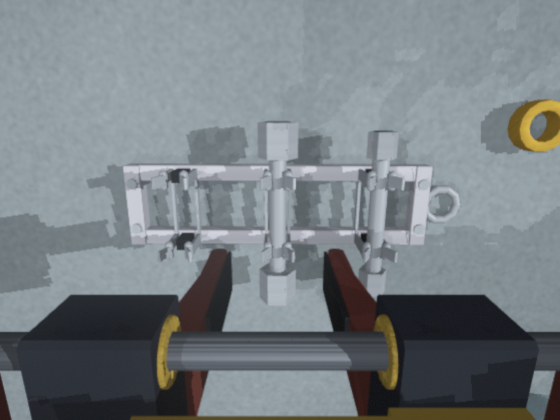

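Medium is seated in the middle clip, junctions at rows 157 and 267 as predicted for home. Now the large one.

jog_arm(
  steps=[
    [[0, 0, 0, 0, 0, -5.73, 0], [0, 0, 0, 0, 0, -5.73, 0], [0, 0, 0, 0, 0, -5.73, 0], [-0.0062, 0.0363, 0.0029, 0, 0, 0, 0], [-0.0062, 0.0363, 0.0029, 0, 0, 0, 0], [-0.0062, 0.0363, 0.0029, 0, 0, 0, 0], [-0.0062, 0.0363, 0.0029, 0, 0, 0, 0], [-0.0062, 0.0363, 0.0029, 0, 0, 0, 0], [-0.0062, 0.0363, 0.0029, 0, 0, 0, 0], [-0.0062, 0.0363, 0.0029, 0, 0, 0, 0], [-0.0062, 0.0363, 0.0029, 0, 0, 0, 0], [-0.0062, 0.0363, 0.0029, 0, 0, 0, 0], [-0.0062, 0.0363, 0.0029, 0, 0, 0, 0], [-0.0062, 0.0363, 0.0029, 0, 0, 0, 0], [-0.0062, 0.0363, 0.0029, 0, 0, 0, 0], [0, 0, 0, 0, 0, 0, 0], [0, 0, 0, 0, 0, 0, 0], [0, 0, 0, 0, 0, 0, 0], [0, 0, 0, 0, 0, 0, 0]],
  ],
)

```text
t: 20.92
ee_pos: [496.5, 212.1, 274.9]
orientation: [0.165, -3.135, 0.001]
ft_force: [-0.5, 0.4, -0.3]
width: 44.0
```

```bash
python3 -c "
from meas import *
meas('l1',['large_mid'])
plan(497,214,188,186.1)"
```

```text
[496.5 212.1 274.9] 20.9167
large_mid 0.98 7252 [251. 117. 307. 328.] [495.4 214.5] mid [502.  215.1] ang 5.9 L 154.6
  lm large_mid 0.89 [276.8 223.8] [497.2 212.2  15. ]
t 21.07 pos [497.  212.1 275.7] w 44.0 F [0.3 0.3 0.2] turn [-0.01 -0.03 -0.12] shift mm [-0.2  1.9 87.7]
```

View pics/l1.png

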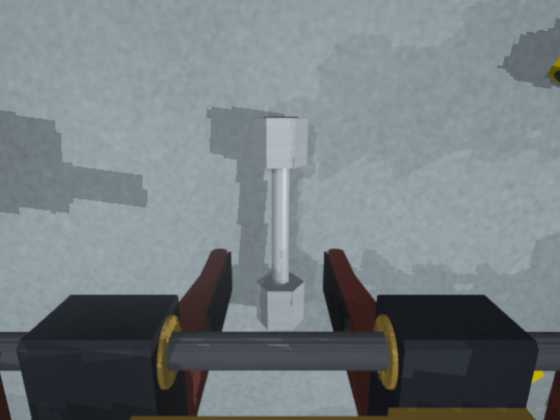

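The large spanner is centred between the fingers, from (286,142) to (280,303). Grasping.

jog_arm(
  steps=[
    [[0, 0.0023, 0.02, 0, 0, 0, 0], [0, 0, 0.028, 0, 0, 0, 0], [0, 0, 0.025, 0, 0, 0, 0], [0, 0, 0.0145, 0, 0, 0, 0], [0, 0, 0, 0, 0, 0, 0], [0, 0, 0, 0, 0, 0, 1], [0, 0, 0, 0, 0, 0, 1], [0, 0, 0, 0, 0, 0, 1], [0, 0, 0, 0, 0, 0, 1], [0, 0, 0, 0, 0, 0, 1], [0, 0, 0, 0, 0, 0, 1], [0, 0, -0.02, 0, 0, 0, 1], [0, 0, -0.03, 0, 0, 0, 1], [0, 0, -0.03, 0, 0, 0, 1], [0, 0, -0.02, 0, 0, 0, 1], [0, 0, 0, 0, 0, 0, 1], [0, 0, 0, 0, 0, 0, 1]],
  ],
)

```text
t: 22.48
ee_pos: [496.8, 215.8, 289.3]
orientation: [-0.167, 3.135, 0.001]
ft_force: [0.5, 0.6, -2.4]
width: 11.2
```

```bash
python3 -c "
from h import *
im=ctrl.get_image('wrist'); cv2.imwrite('pics/l2.png',im[:,:,::-1])
print(tproj([[72,0,158],[42,0,158],[-72,0,158]]))
plan(455.5,-297.6,280,168.9)"
```

```text
[[276. 116.]
 [276. 196.]
 [276. 432.]]
t 22.53 pos [496.4 215.6 288.1] w 10.8 F [-0.9  0.1 -2.2] turn [ 0.   -0.   17.19] shift mm [ -58.7 -511.4    8.1]
```

View pics/l2.png

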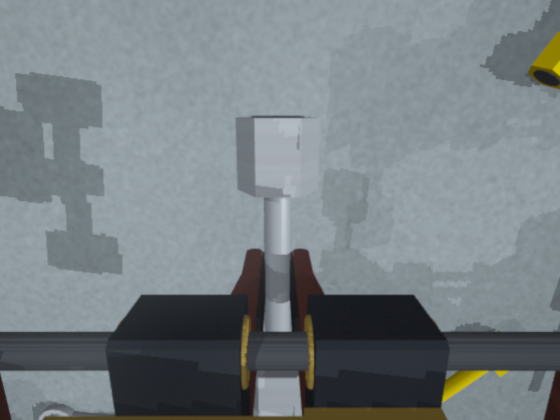

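jog_arm(
  steps=[
    [[0, 0, 0, 0, 0, 5.73, 1], [0, 0, 0, 0, 0, 5.73, 1], [0, 0, 0, 0, 0, 5.73, 1], [-0.0042, -0.0365, 0.0006, 0, 0, 0, 1], [-0.0042, -0.0365, 0.0006, 0, 0, 0, 1], [-0.0042, -0.0365, 0.0006, 0, 0, 0, 1], [-0.0042, -0.0365, 0.0006, 0, 0, 0, 1], [-0.0042, -0.0365, 0.0006, 0, 0, 0, 1], [-0.0042, -0.0365, 0.0006, 0, 0, 0, 1], [-0.0042, -0.0365, 0.0006, 0, 0, 0, 1], [-0.0042, -0.0365, 0.0006, 0, 0, 0, 1], [-0.0042, -0.0365, 0.0006, 0, 0, 0, 1], [-0.0042, -0.0365, 0.0006, 0, 0, 0, 1], [-0.0042, -0.0365, 0.0006, 0, 0, 0, 1], [-0.0042, -0.0365, 0.0006, 0, 0, 0, 1], [-0.0042, -0.0365, 0.0006, 0, 0, 0, 1], [-0.0042, -0.0365, 0.0006, 0, 0, 0, 1], [0, 0, 0, 0, 0, 0, 1], [0, 0, 0, 0, 0, 0, 1], [0, 0, 0, 0, 0, 0, 1]],
  ],
)

```text
t: 24.2
ee_pos: [455.2, -296.5, 278.3]
orientation: [-0.305, -3.124, -0.003]
ft_force: [-0.6, 0.2, -0.9]
width: 10.9
```

```bash
python3 -c "
from h import *
im=ctrl.get_image('wrist'); cv2.imwrite('pics/l3.png',im[:,:,::-1])
plan(455.5,-297.6,222,168.9)"
```

```text
t 24.25 pos [ 455.5 -296.   278.6] w 10.8 F [-0.2  0.6 -2.4] turn [ 0.08 -0.16  0.02] shift mm [-0.3 -1.6 56.6]
```

View pics/l3.png

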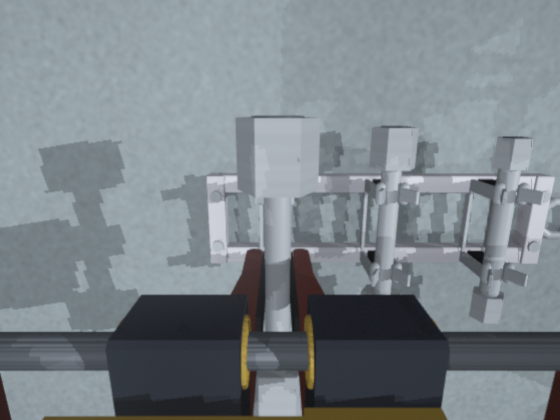

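jog_arm(
  steps=[
    [[-0.0003, -0.0015, 0.02, 0, 0, 0, 1], [0, 0, 0.02, 0, 0, 0, 1], [0, 0, 0.01, 0, 0, 0, 1], [0, 0, 0.006, 0, 0, 0, 1], [0, 0, 0, 0, 0, 0, 1], [0, 0, 0, 0, 0, 0, 1]],
  ],
)

```text
t: 24.75
ee_pos: [456.3, -298.2, 224.1]
orientation: [-0.303, -3.127, -0.001]
ft_force: [-0.2, -0.5, -1.2]
width: 11.1
```

```bash
python3 -c "
from h import *
plan(455.5,-297.6,209,168.9)"
```

```text
t 24.75 pos [ 456.3 -298.2  224.1] w 11.1 F [-0.2 -0.5 -1.2] turn [ 0.02 -0.02  0.04] shift mm [ 0.8  0.4 15.1]
```

jog_arm(
  steps=[
    [[0.0005, 0, 0.002, 0, 0, 0, 1], [0, 0, 0.002, 0, 0, 0, 1], [0, 0, 0.002, 0, 0, 0, 1], [0, 0, 0.002, 0, 0, 0, 1], [0, 0, 0.002, 0, 0, 0, 1], [0, 0, 0.002, 0, 0, 0, 1], [0, 0, 0.002, 0, 0, 0, 1], [0, 0, 0, 0, 0, 0, 1], [0, 0, 0, 0, 0, 0, 1]],
  ],
)

```text
t: 25.5
ee_pos: [455.6, -298.6, 210.1]
orientation: [0.304, 3.127, -0.0]
ft_force: [0.5, 0.5, 4.0]
width: 11.1
```

jog_arm(
  steps=[
    [[0, 0, 0.001, 0, 0, 0, 1], [0, 0, 0.001, 0, 0, 0, 1], [0, 0, 0.001, 0, 0, 0, 1], [0, 0, 0, 0, 0, 0, 1]],
  ],
)

```text
t: 25.83
ee_pos: [455.7, -298.6, 209.6]
orientation: [0.304, 3.126, -0.0]
ft_force: [-7.2, 5.5, 33.7]
width: 10.9
```

33.7 N at z = 209.6, so it is on the seat. Releasing, lifting and moving back to check.

jog_arm(
  steps=[
    [[0, 0, -0.003, 0, 0, 0, 1], [0, 0, 0, 0, 0, 0, 0], [0, 0, 0, 0, 0, 0, 0], [0, 0, 0, 0, 0, 0, 0], [0, 0, 0, 0, 0, 0, 0], [0, 0, -0.02, 0, 0, 0, 0], [0, 0, -0.03, 0, 0, 0, 0], [0, 0, -0.03, 0, 0, 0, 0], [0, 0, -0.02, 0, 0, 0, 0], [0, 0.03, -0.01, 0, 0, 0, 0], [0, 0.03, -0.005, 0, 0, 0, 0], [0, 0.012, 0, 0, 0, 0, 0], [0, 0, 0, 0, 0, 0, 0], [0, 0, 0, 0, 0, 0, 0], [0, 0, 0, 0, 0, 0, 0], [0, 0, 0, 0, 0, 0, 0]],
  ],
)

```text
t: 27.17
ee_pos: [469.3, -228.7, 324.4]
orientation: [-0.305, -3.126, -0.0]
ft_force: [-0.2, -0.5, -0.1]
width: 43.7
```

```bash
python3 -c "
from h import *
o=ctrl.get_obs();im=ctrl.get_image('wrist')
c=cam('wrist',o); im=im[:,:,::-1].copy(); cv2.imwrite('pics/f0.png',im)
u=np.array([np.cos(np.radians(168.9)),np.sin(np.radians(168.9)),0])
big=cv2.resize(im[100:330,100:420],None,fx=2.5,fy=2.5,interpolation=cv2.INTER_CUBIC)
for P in ([483.2,-156.2,36],[469.3,-226.9,36],[455.5,-297.6,36]):
  P=np.array(P)
  for dz,col in ((0,(0,0,255)),(10,(0,255,0))):
    for s in (42,-42):
      q=(proj(c,P+s*u+[0,0,dz])[0]-[100,100]+.3)*2.5; cv2.circle(big,tuple(int(v) for v in q),4,col,1)
cv2.imwrite('pics/f1.png',big); print(o['t'],o['ft_force'],o['ee_pos'])
"
```

```text
27.1667 [-0.23479484 -0.46182701 -0.08470577] [ 469.25021992 -228.74057127  324.39681648]
```

View pics/f1.png

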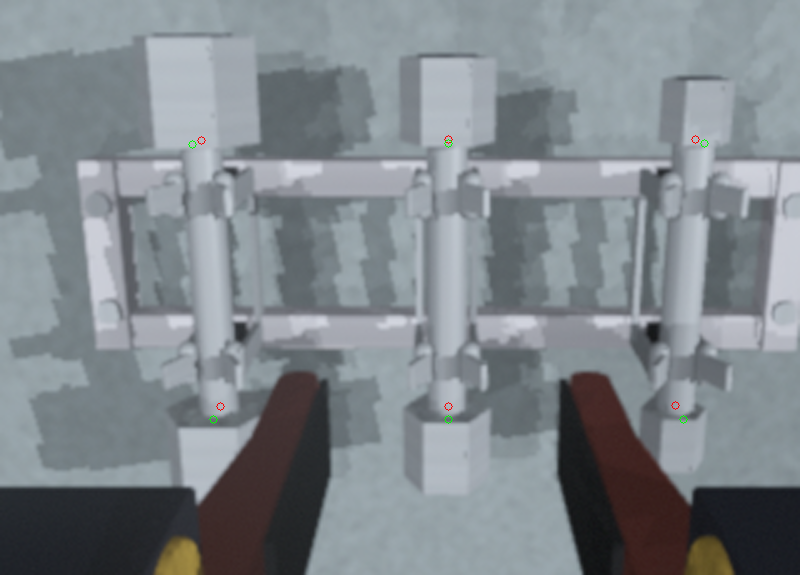

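```bash
python3 -c "
import cv2
im=cv2.imread('pics/f0.png'); cv2.imwrite('pics/f2.png',cv2.resize(im[120:300,340:420],None,fx=5,fy=3.3,interpolation=cv2.INTER_CUBIC))
im=cv2.imread('pics/f0.png'); cv2.imwrite('pics/f3.png',cv2.resize(im[120:300,150:230],None,fx=5,fy=3.3,interpolation=cv2.INTER_CUBIC))
"
```

```text
(no output)
```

View pics/f2.png

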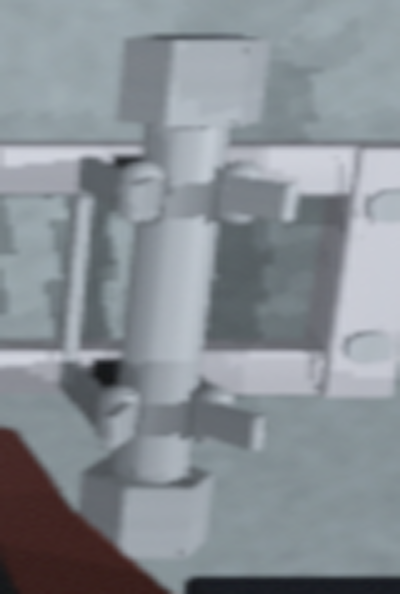

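```bash
python3 -c "
from h import *
plan(460,-60,330,168.9)"
```

```text
t 27.22 pos [ 469.2 -228.7  324.4] w 44.1 F [ 0. -1. -0.] turn [ 0.   -0.04 -0.06] shift mm [ 41.5 163.8  -5.6]
```

Both jaw pairs close over the small shank. I'll take a sideways view, where a height error would show clearly.

jog_arm(
  steps=[
    [[0.0083, 0.0328, 0, 0, 0, 0, 0], [0.0083, 0.0328, 0, 0, 0, 0, 0], [0.0083, 0.0328, 0, 0, 0, 0, 0], [0.0083, 0.0328, 0, 0, 0, 0, 0], [0.0083, 0.0328, 0, 0, 0, 0, 0], [0, 0, 0, 0, 0, 0, 0], [0, 0, 0, 0, 0, 0, 0], [0, 0, 0, 0, 0, 0, 0], [0, 0, 0, 0, 0, 0, 0]],
  ],
)

```text
t: 27.97
ee_pos: [460.5, -60.1, 324.9]
orientation: [0.306, 3.126, -0.0]
ft_force: [-0.3, 1.0, 0.7]
width: 43.8
```

```bash
python3 -c "
from h import *
o=ctrl.get_obs();im=ctrl.get_image('wrist')
c=cam('wrist',o); im=im[:,:,::-1].copy(); cv2.imwrite('pics/g0.png',im)
u=np.array([np.cos(np.radians(168.9)),np.sin(np.radians(168.9)),0])
x0,y0=0,110; big=cv2.resize(im[y0:330,x0:266],None,fx=3,fy=2.7,interpolation=cv2.INTER_CUBIC)
for P in ([483.2,-156.2,36],[469.3,-226.9,36],[455.5,-297.6,36]):
  P=np.array(P)
  for dz,col in ((0,(0,0,255)),(10,(0,255,0))):
      q=[tuple(int(v) for v in (proj(c,P+s*u+[0,0,dz])[0]-[x0,y0]+.3)*[3,2.7]) for s in (42,-42)]
      cv2.line(big,q[0],q[1],col,1,cv2.LINE_AA)
cv2.imwrite('pics/g1.png',big); print(o['t'],o['ee_pos'])
im=ctrl.get_image('top')[:,:,::-1]; cv2.imwrite('pics/gtop.png',im)
"
```

```text
27.9667 [460.54975561 -60.1346659  324.92810476]
```

View pics/g1.png

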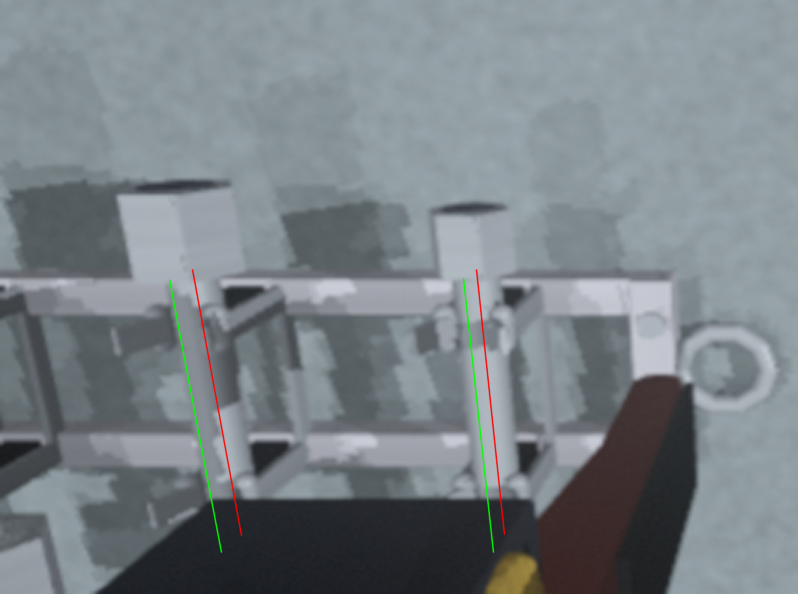

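View pics/gtop.png

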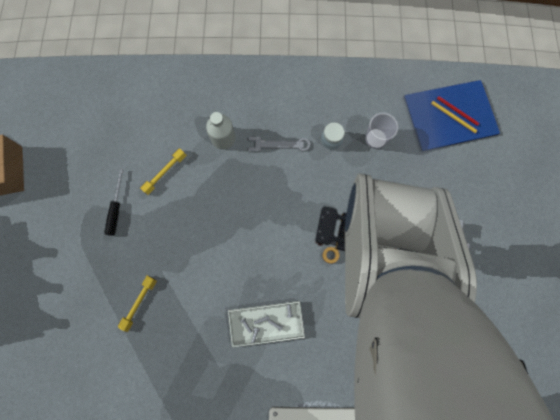

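Both shanks lie on the red (home) lines. The bystanders and the yellow look-alikes are where they were in the top view. Handing in.

```bash
python3 -c "
from workcell import ctrl
o=ctrl.get_obs(); print(o['t'],o['ft_force'],o['width'])
print(ctrl.close_job())"
```

```text
28.0667 [-0.2577677  -0.18489879 -0.27840352] 44.03570653019257
the job is handed in; nothing more can be done
None
```

All three spanners are pressed into the rail: small in the clip next to the eye, medium in the middle, large at the far end. I handed the job in at about 28 s of the 72 s allowed.

- **Seating:** in each clip the press force was only a few newtons until the shank reached seat height, then jumped to 34–36 N. I took that jump as the shank sitting on its seat. I felt no separate click, as force was read only at the end of each move.
- **Last pictures:** in the overhead wrist view all three lie between closed jaws. One end of the small shank looked about 2 mm off its home line there. The side view did not bear that out: small and medium lay on their home-height lines. The large spanner was hidden in that side view, so its seating rests on the force, the seat height and the overhead view.
- **Surroundings:** the bystanders and both yellow look-alikes look unmoved in the last top picture, though the arm hid the rail area there. The gripper was empty and well clear at hand-in.

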